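# Close the rail gap and hold a rotary handle home in its splined socket

### The arm

A 6-joint arm with a two-finger parallel gripper is mounted at the origin on the work surface. World frame = base frame: x ahead of the robot, y to its left, z up, the work surface at z = 0. Lengths are in m, angles in rad, forces in N, time in s.
With the tool pointing down it reaches from about 0.25 to 0.725 m from the base axis. Payload 4 kg.
Tool frame: the origin (TCP) lies midway between the tips of the shut fingers; the grasp point (between the pads) lies 19 mm behind it; y points along the fingers, x is the direction in which the jaws open and shut, and the axes are right-handed (so a half turn about y gives the same grasp; the last joint's range is limited). The gripper opens to 85 mm and grips with 20 to 120 N. Pads are 22 mm wide; open, the fingers measure 114 mm over their backs; the gripper's body (76 mm by 85 mm) begins 54 mm behind the grasp point. The pads swing forward as they close: fully open they stand 13 mm farther back than shut.
Start: joints at [1.346, 0.241, 0.005, 1.335, 0, 1.571], TCP at [0.111, 0.487, 0.231] pointing down, gripper open.
Joint ranges: [-2.72, 2.72], [-1.05, 1.87], [-1.09, 1.28], [-1.99, 2.15], [-1.42, 1.44], [-3.14, 3.14]. Speed limits (rad/s): [2.79, 2.79, 3.14, 3.14, 3.14, 3.14].

### API

Orientations are given as a unit quaternion [x, y, z, w].
In Python, from workcell import bot gives the robot as it stands. The module is installed in compiled form; this text tells all that it offers.
- The arm moves only by the shell command python3 -m inch 'ROWS'. ROWS is text: rows parted by semicolons, each of 7 numbers parted by spaces: the turn, a rotation vector about the tool's x, y, z in degrees, then the shift along the tool's x, y, z in mm, then the closure, from 0 (fully open) to 1 (shut). In form: ax ay az dx dy dz fingers; .... A call has 1 to 12 rows; each row shifts and turns the commanded pose from where the row before left it, along the tool's axes as they then stand; what a row does not reach is not made up. A row lasts 1/8 s, in which the tool goes at most 62.5 mm and 10.7 degrees, less where a joint would pass 70% of its speed; a pose out of reach is approached as far as the arm can. A call with a gripper value outside its range is refused whole. The fingers move at their own pace and stop on an object; the grip force is fixed at half the most. Time passes only in rows, so rows that do not move let the fingers close. It gives the time, the measured TCP pose, the force and the opening at its end, in the units of the state.
- bot.get_obs(): the state, without advancing time (a new reading comes with each control period).
- bot.camera(name): name is "scene" or "top"; returns a dict with "color" (400x640x3 uint8, blue, green, red), "fx", "fy", "cx", "cy" (pixels), "extrinsics" (4x4, takes a point from world to camera coordinates). Camera axes: x right, y up, looking along -z (the intrinsics and any distortion apply to the point x, -y, -z); pixel columns grow to the right and rows downward; lengths in m; the calibration is good to about 2 mm. A picture is of the moment at which its call begins. There is no depth.
- bot.job_done(): hands the job in, once; it reports no verdict.
Trained networks look in the newest picture that a camera, given by its name, has taken for a name from the list of things; names that differ only in an ending like _2 or _b are one class to them, and where a whole thing is asked for, a point or a joint stands for the part that bears it (a point fixed in the world has none). Each returns a list of dicts, best first, with "conf" (0 to 1); they miss things now and then, are a little off and sometimes report something else, mostly with a low value. They report only what shows in the picture. A call takes as long as a camera call.
- bot.look_for(name, camera): "extent" ([left, top, right, bottom] in pixels, round what is visible of it).
- bot.cut_out(name, camera): "region" (400x640 bool, what is visible of it) and "extent" ([left, top, right, bottom] in pixels, round what is visible of it).
- bot.spot_point(name, camera): "point" ([column, row] in pixels: a listed point, or the origin of a listed thing).
The state is a dict: "clock": time; "joint_pos": joint angles; "joint_vel": joint speeds; "tau": joint torques, N m; "eef_pos": TCP position; "tool_rot": TCP orientation; "ft_force": force on the tool from outside, world axes, zero at the start; "ft_torque": the same for the moment, N m; "grip_width": finger opening in m.
Only numpy, scipy, OpenCV 4.12 (cv2) and the standard library are available. Lean on these libraries where they do the work, as an engineer would, in place of code of your own. Each camera call takes 0.05 s, during which the arm holds its last target.

### The job

On the mounting panel, first slide the grey switch module along its rail until it butts flush against the white modules, with no gap left. Then take the red handle out of the blue rack, turn it until its ribbed shaft meshes with the cross-shaped socket of that switch, slide it fully home against the spring, and finish while still holding it pressed down there: do not let go, with the module still flush. Leave the grey handle and everything else on the bench where it is.

Things in the scene. Friction and masses are not known exactly. Their poses are not given: they have to be found in the camera images.
- switch (a joint): the grey switch module with the yellow socket ring; it slides along the rail. Value = width in m of the open gap between it and the fixed white modules: 0 is flush (hard stop), 0.055 the far end. It slides with about 5 N of friction and stays where it is left; it cannot lift or turn.
- switch_end (a point): centre of the switch module's free end face (away from the white modules), 55 mm above the bench; moves with it. Axes: y along the rail towards the white modules (push this way), x across the rail, z up. The module is 54 mm long along the rail; this flat face is 54 mm wide and reaches 70 mm above the bench (below 45 mm: 90 mm wide).
- panel: the mounting panel, a fixed metal plate 170 x 370 mm lying on the bench with the rail along its y; origin on the rail, 3 mm from the white modules' end face, on their free side; y points to them. They reach 66 mm above the bench. Beyond the switch's free end the rail is empty for 60 mm or more; then a 34 mm tall end bracket.
- socket (a point): socket on top of the switch: point on its axis at its rim, 82 mm above the bench; moves with the module. Yellow ring 47 mm across; in it a white core with a cross-shaped hole: four slots 10 mm wide along this point's +-x and +-y, 41 mm tip to tip (z up), so the fit repeats every quarter turn. The core stands within 0.7 rad of the rail's direction and resists turning (0.8 N m).
- red_handle_grip (a point): red rotary handle, standing upright in one of the blue rack's two holes: point on its axis in the upright red grip bar, 24 mm above its flange and 12 mm below the bar's top. The bar is 44 mm long along this point's x, 16 mm thick along y, 36 mm tall. Below the bar: a round black flange 44 mm across, 4 mm thick. Mass about 80 g.
- red_handle_seat (a point): the red handle's flange underside, on its axis, 28 mm below the grip point, same axes; it comes to lie on the socket's rim when the handle is fully home.
- red_handle: the red handle itself: origin at the foot of its steel shaft, on the axis, 28 mm below the flange underside, 56 mm below the grip point; same axes. The shaft has four ribs along +-x and +-y, 28 mm tip to tip, each 7 mm thick, its lower edges rounded by 2 mm.
- rack: blue rack block, fixed to the bench, 85 x 165 x 36 mm, origin under its centre; two 35 mm square holes 85 mm apart along its y hold the two handles by their flanges, which lie on its top
- grey_handle_grip (a point): the same handle in grey, in the other hole of the rack; not needed. The same point on it as for the red one.
- screwdriver: green-handled screwdriver lying on the bench to the right of the panel, about 200 mm long, to be left alone
- spare_module: spare white module standing loose at the left, 60 x 36 x 64 mm; to be left alone. Origin at its underside's centre
- jar: glass jar with black cap at the left, 60 mm across, 80 mm tall; to be left alone. Origin at its underside's centre
- tape_roll: black ring-shaped roll lying at the left, 80 mm across, 24 mm tall; to be left alone. Origin at its underside's centre
- small_carton: small brown carton at the right, 80 x 60 x 50 mm; to be left alone. Origin at its underside's centre

How it is judged:
By the outcome, as a careful person would: the job done as asked, in the order asked, and still so for the second after the job is handed in, while the arm keeps its last pose, push and grip.
It also fails if it takes over 56 s, if anything falls off the work surface, if the arm or the gripper's body presses on something with over 40 N, if the wrist force passes 120 N, or if a joint passes its speed limit or range.

## Working session

There is one attempt and no reset: what is moved stays moved. The work goes in short steps, Python scripts to look and compute and a shell command to move; the robot and the scene stay as the last step left them, time stands still between calls to the robot, and variables do not carry over. Pictures are saved under pics/ and viewed, and the job is handed in when it is done.

```bash
mkdir -p pics
cat > h.py <<'E'
import numpy as np, cv2
from workcell import bot
from scipy.spatial.transform import Rotation as R
def cam(n,save=None):
    c=bot.camera(n)
    if save: cv2.imwrite('pics/'+save,c['color'])
    return c
def ray(c,px):
    E=np.array(c['extrinsics']);u,v=px
    d=np.array([(u-c['cx'])/c['fx'],-(v-c['cy'])/c['fy'],-1.])
    o=-E[:3,:3].T@E[:3,3]
    return o,E[:3,:3].T@d
def atz(c,px,z):
    o,d=ray(c,px);return o+d*(z-o[2])/d[2]
def proj(c,p):
    E=np.array(c['extrinsics']);q=E[:3,:3]@np.asarray(p)+E[:3,3]
    return np.array([c['cx']+c['fx']*q[0]/-q[2],c['cy']-c['fy']*q[1]/-q[2]])
E
python3 - <<'E'
from h import *
np.set_printoptions(precision=4,suppress=True)
Z={'switch_end':.055,'socket':.082,'red_handle_grip':.064,'red_handle_seat':.036,'grey_handle_grip':.064,'rack':0,'panel':0}
Z['red_handle_grip']=.064;
for n in ['top','scene']:
    c=cam(n,n+'0.png')
    print(n,{k:v for k,v in c.items() if k!='color'})
    for k,z in Z.items():
        for r in bot.spot_point(k,n)[:2]: print(k,r['conf'],r['point'],atz(c,r['point'],z))
print(bot.get_obs())
E
```

```text
top {'fx': 454.7836909278408, 'fy': 454.7836909278408, 'cx': 321.12786955925395, 'cy': 201.07594330493714, 'extrinsics': array([[ 0.0285, -0.9996,  0.0055,  0.0329],
       [ 0.994 ,  0.0289,  0.1056, -0.4963],
       [-0.1058,  0.0025,  0.9944, -1.4329],
       [ 0.    ,  0.    ,  0.    ,  1.    ]])}
switch_end 0.63 [229.7, 181.1] [0.547  0.3374 0.055 ]
switch_end 0.62 [408.1, 176.4] [ 0.5786 -0.2258  0.055 ]
socket 0.42 [403.3, 174.9] [ 0.5784 -0.2056  0.082 ]
red_handle_grip 0.69 [222.1, 180.8] [0.546  0.3595 0.064 ]
red_handle_seat 0.55 [227.6, 178.0] [0.5596 0.3485 0.036 ]
grey_handle_grip 0.47 [250.3, 180.7] [0.5489 0.2712 0.064 ]
rack 0.85 [239.3, 184.7] [0.544  0.3165 0.    ]
rack 0.18 [404.0, 175.2] [ 0.5914 -0.223   0.    ]
panel 0.9 [377.1, 176.8] [ 0.5835 -0.1345  0.    ]
scene {'fx': 395.8215232056303, 'fy': 395.8215232056303, 'cx': 317.43413571800687, 'cy': 203.66028612595562, 'extrinsics': array([[-0.0538,  0.9985,  0.0097, -0.0181],
       [-0.6545, -0.0426,  0.7548,  0.2685],
       [ 0.7541,  0.0342,  0.6558, -1.6759],
       [ 0.    ,  0.    ,  0.    ,  1.    ]])}

[... 261 characters left out ...]
 0.5258 0.036 ]
red_handle_seat 0.48 [414.5, 223.8] [0.5255 0.3516 0.036 ]
grey_handle_grip 0.46 [387.1, 220.0] [0.5437 0.261  0.064 ]
rack 0.85 [399.3, 236.5] [0.5489 0.3069 0.    ]
panel 0.93 [259.6, 239.0] [ 0.5875 -0.1313  0.    ]
{'clock': 0.8, 'joint_pos': array([1.346 , 0.2405, 0.005 , 1.3352, 0.    , 1.5708]), 'joint_vel': array([-0.002 ,  0.0008, -0.    , -0.0014,  0.0015, -0.0004]), 'tau': array([ -0.0004, -37.2154,  25.2678,   0.001 ,   0.0001,  -0.    ]), 'eef_pos': array([0.1114, 0.4874, 0.2313]), 'tool_rot': array([-0.5529, -0.4408,  0.4407,  0.5529]), 'ft_force': array([-0.0915,  0.5966,  0.0281]), 'ft_torque': array([0.0062, 0.0089, 0.0077]), 'grip_width': 0.0851512744811133}
```

Run:
```python
import cv2
a=cv2.imread('pics/top0.png');b=cv2.imread('pics/scene0.png')
cv2.imwrite('pics/t0a.png',cv2.resize(a[130:240,340:480],None,fx=5,fy=5,interpolation=3))
cv2.imwrite('pics/t0b.png',cv2.resize(a[140:220,190:290],None,fx=7,fy=7,interpolation=3))
cv2.imwrite('pics/s0.png',cv2.resize(b[160:280,190:290],None,fx=5,fy=5,interpolation=3))
```

```text
(no output)
```

View pics/top0.png

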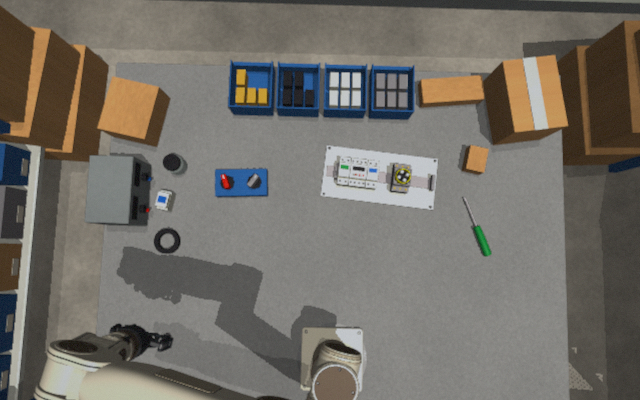

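View pics/scene0.png

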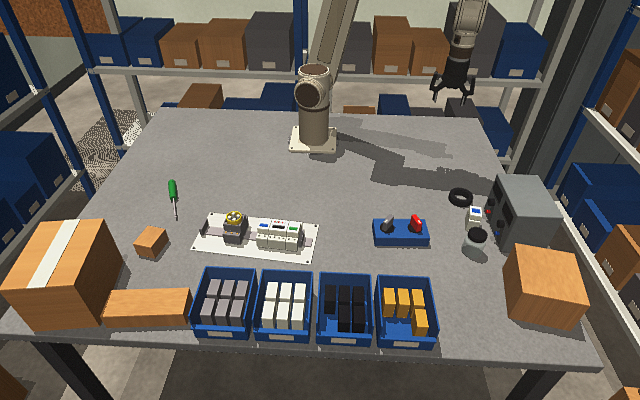

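View pics/t0a.png

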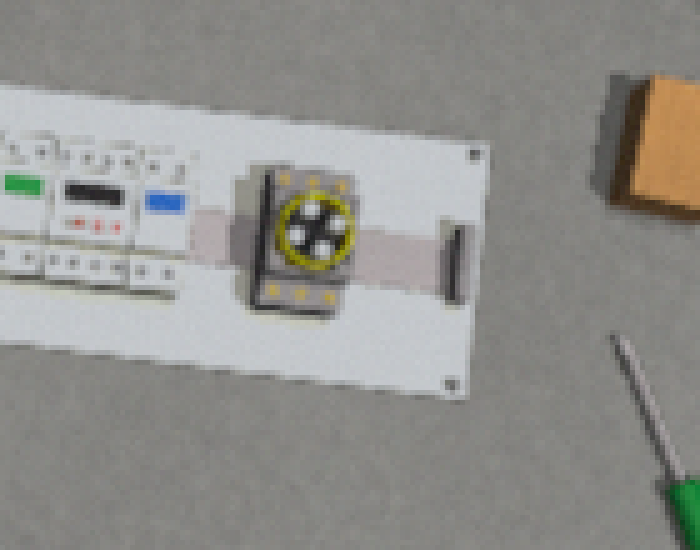

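View pics/t0b.png

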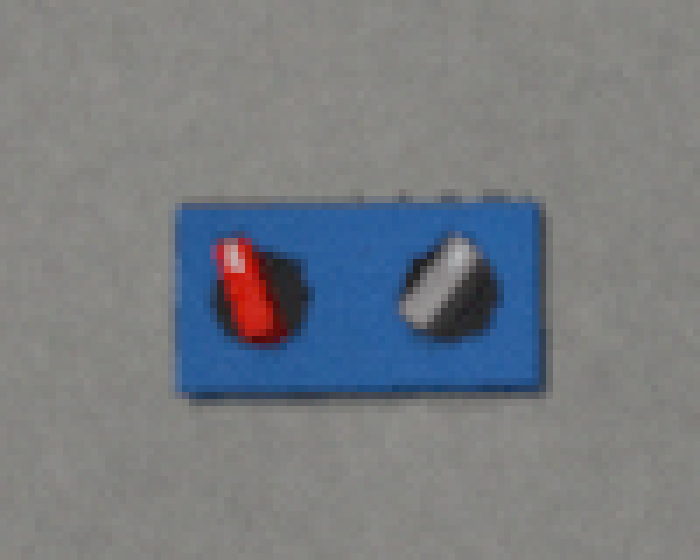

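View pics/s0.png

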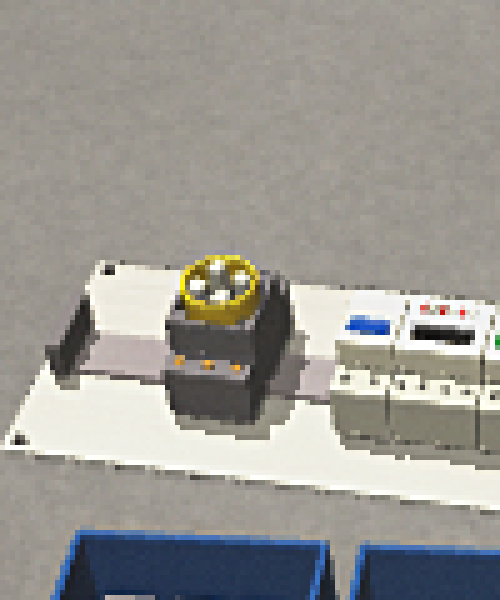

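Run:
```python
from h import *
np.set_printoptions(precision=4,suppress=True)
o=bot.get_obs();print(R.from_quat(o['tool_rot']).as_matrix())
S=6
def big(c,x0,y0,x1,y1): return cv2.resize(c['color'][y0:y1,x0:x1],None,fx=S,fy=S,interpolation=cv2.INTER_CUBIC)
def unb(p,x0,y0): return (np.asarray(p,float)+.5)/S-.5+[x0,y0]
def quad(m):
    cs,_=cv2.findContours(m.astype(np.uint8),cv2.RETR_EXTERNAL,cv2.CHAIN_APPROX_NONE)
    k=cv2.convexHull(max(cs,key=cv2.contourArea))
    ep=5
    while True:
        q=cv2.approxPolyDP(k,ep,True)
        if len(q)<=4: return q[:,0],cv2.contourArea(k)
        ep+=1
boxes={'top':{'p':(310,135,450,220),'r':(205,155,280,208),'h':(212,165,240,195)},'scene':{'p':(180,195,330,275),'r':(360,200,440,260),'h':(400,205,430,240)}}
for n in ['top','scene']:
    c=cam(n)
    b=boxes[n]
    # panel
    I=big(c,*b['p']);hsv=cv2.cvtColor(I,cv2.COLOR_BGR2HSV)
    m=(I.min(2)>165)|((hsv[...,2]>150)&(hsv[...,1]<40))
    q,a=quad(m)
    P=np.array([atz(c,unb(x,*b['p'][:2]),.002) for x in q]);print(n,'panel',P[:,:2].tolist(),'mean',P.mean(0),[np.linalg.norm(P[i]-P[i-1]) for i in range(len(P))])
    m=(hsv[...,0]>20)&(hsv[...,0]<35)&(hsv[...,1]>140)&(hsv[...,2]>90)
    m=cv2.morphologyEx(m.astype(np.uint8),cv2.MORPH_OPEN,np.ones((3,3)))
    nl,l,st,ce=cv2.connectedComponentsWithStats(m);i=1+np.argmax(st[1:,4])
    ys,xs=np.nonzero(l==i);h=cv2.convexHull(np.c_[xs,ys].astype(np.int32))
    el=cv2.fitEllipse(h);M=cv2.moments(h)
    pc=unb([M['m10']/M['m00'],M['m01']/M['m00']],*b['p'][:2]);print(' ring',unb(el[0],*b['p'][:2]),np.array(el[1])/S,pc,atz(c,pc,.082),atz(c,unb(el[0],*b['p'][:2]),.082))
    # rack
    I=big(c,*b['r']);hsv=cv2.cvtColor(I,cv2.COLOR_BGR2HSV)
    m=(hsv[...,0]>95)&(hsv[...,0]<120)&(hsv[...,1]>120)&(hsv[...,2]>(110))
    q,a=quad(m)
    P=np.array([atz(c,unb(x,*b['r'][:2]),.036) for x in q]);print(' rack',P[:,:2].tolist(),'mean',P.mean(0),[np.linalg.norm(P[i]-P[i-1]) for i in range(len(P))])
    m=((hsv[...,0]<10)|(hsv[...,0]>170))&(hsv[...,1]>120)&(hsv[...,2]>60)
    q,a=quad(m);print(' red',unb(q,*b['r'][:2]).tolist())
    # rectified views
    for nm,cc,z in [('ring',(.576,-.21),.082),('red',(.545,.352),.076),('redf',(.545,.352),.040)]:
        g=np.linspace(.06,-.06,480)
        W=[proj(c,(cc[0]+x,cc[1]+y,z)) for x,y in [(.06,.06),(.06,-.06),(-.06,-.06),(-.06,.06)]]
        H=cv2.getPerspectiveTransform(np.float32(W),np.float32([[0,0],[480,0],[480,480],[0,480]]))
        cv2.imwrite(f'pics/rect_{n}_{nm}.png',cv2.warpPerspective(c['color'],H,(480,480),flags=cv2.INTER_CUBIC))
def hc(l): return np.hstack(l)
A=[cv2.imread(f'pics/rect_{n}_{k}.png')[90:390,90:390] for n in ['top','scene'] for k in ['ring','red']]
cv2.imwrite('pics/rect.png',np.vstack([hc(A[:2]),hc(A[2:])]))
```

```text
[[ 0.2229  0.     -0.9748]
 [ 0.9748  0.0001  0.2229]
 [ 0.0001 -1.      0.    ]]
top panel [[0.6830864581668855, 0.03599961352077454], [0.6519665799034169, -0.3307319844033897], [0.4826185314863537, -0.31848697486384275], [0.5167606620342803, 0.04996689278294519]] mean [ 0.5836 -0.1408  0.002 ] [np.float64(0.16691121996178812), np.float64(0.3680496049979458), np.float64(0.16979016980170428), np.float64(0.3700323467782626)]
 ring [402.4751 175.7325] [15.3229 15.6408] [402.4363 175.7519] [ 0.5756 -0.2029  0.082 ] [ 0.5757 -0.203   0.082 ]
 rack [[0.5921452178386646, 0.22612426760728122], [0.510864187720833, 0.2233024443762636], [0.5029355945641607, 0.3849896740286574], [0.5862782234454023, 0.38834689760292335]] mean [0.5481 0.3057 0.036 ] [np.float64(0.16232868910304668), np.float64(0.08132999780746929), np.float64(0.16188150858609507), np.float64(0.08341021963143345)]
 red [[221.08333333333334, 174.25], [226.91666666666666, 176.08333333333334], [229.75, 187.75], [223.25, 186.91666666666666]]
scene panel [[0.3581962255283804, 0.0798960126307934], [0.703539182424159, 0.09059562317861158], [0.7419801353457692, -0.33484956235064484], [0.39277257395012954, -0.44685268475225326]] mean [ 0.5491 -0.1528  0.002 ] [np.float64(0.5278822918652591), np.float64(0.3455086678267198), np.float64(0.4271783149359818), np.float64(0.3667296284234465)]
 ring [233.4067 217.6332] [14.4133 16.7797] [233.4793 217.4717] [ 0.5815 -0.2043  0.082 ] [ 0.5823 -0.2043  0.082 ]
 rack [[0.5090665237684076, 0.22218920114435184], [0.5002080706560804, 0.38417949125948647], [0.584847661750768, 0.3882040826540223], [0.5943352976279793, 0.22731714477848763]] mean [0.5471 0.3055 0.036 ] [np.float64(0.08542282833897309), np.float64(0.16223232194334392), np.float64(0.08473522122806362), np.float64(0.1611664419583205)]
 red [[413.5833333333333, 213.75], [421.5833333333333, 222.58333333333334], [416.75, 231.75], [409.75, 222.91666666666666]]
```

View pics/rect.png

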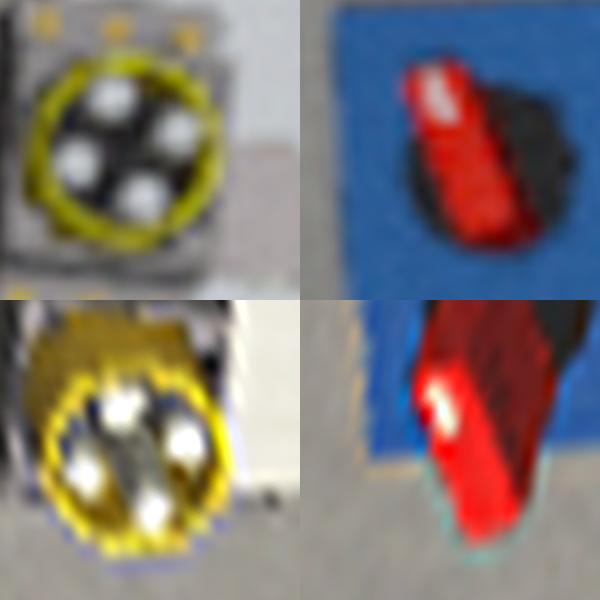

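```bash
python3 -m inch '0 0 0 -40 2 -38.5 1; 0 0 0 -40 2 -38.5 1; 0 0 0 -40 2 -38.5 1; 0 0 0 -40 2 -38.5 1; 0 0 0 -40 2 -38.5 1; 0 0 0 -40 2 -38.5 1; 0 0 0 -40 2 -38.5 1; 0 0 0 -40 2 -38.5 1; 0 0 0 -40 2 -38.5 1; 0 0 0 -40 2 -38.5 1; 0 0 0 -40 2 -38.5 1; 0 0 0 -40 2 -38.5 1'
python3 -m inch '0 0 0 -40 2 -38.5 1; 0 0 0 -40 2 -38.5 1; 0 0 0 -40 2 -38.5 1; 0 0 0 -40 2 -38.5 1; 0 10.3 0 0 0 0 1; 0 10.3 0 0 0 0 1; 0 10.3 0 0 0 0 1; 0 10.3 0 0 0 0 1; 0 10.3 0 0 0 0 1; 0 10.3 0 0 0 0 1; 0 10.3 0 0 0 0 1; 0 10.3 0 0 0 0 1'
cat > t.py <<'E'
from h import *
import sys
np.set_printoptions(precision=4,suppress=True)
o=bot.get_obs();M=R.from_quat(o['tool_rot']).as_matrix()
print('t',o['clock'],'p',o['eef_pos'],'yawx',np.degrees(np.arctan2(M[1,0],M[0,0])),'down',M[:,1],'q',o['joint_pos'],'F',o['ft_force'],'T',o['ft_torque'],'w',o['grip_width'])
if len(sys.argv)>3:
    tgt=np.array([float(a) for a in sys.argv[1:4]])
    print('mm tool',M.T@(tgt-o['eef_pos'])*1000)
E
python3 t.py .570 -.2714 .2
```

```text
clock: 2.4
eef_pos: [0.4557, -0.0853, 0.2075]
tool_rot: [0.553, 0.441, -0.44, -0.553]
ft_force: [0.3, 0.6, -0.1]
grip_width: -0.0001
clock: 3.9
eef_pos: [0.5693, -0.2738, 0.1991]
tool_rot: [-0.706, 0.035, -0.035, 0.706]
ft_force: [-0.4, -0.2, -0.3]
grip_width: -0.0
t 3.9 p [ 0.5693 -0.2738  0.1991] yawx -5.6215975731742605 down [-0.0002  0.0001 -1.    ] q [-0.4483  0.5213  0.3355  1.3853  0.      1.2206] F [-0.3644 -0.2248 -0.2977] T [ 0.0021 -0.0652 -0.0013] w -1.584522538463992e-05
mm tool [ 0.4674 -0.868   2.4426]
```

```bash
python3 -m inch '0 0 0 0.5 49 0 1; 0 0 0 0 49 0 1; 0 0 0 0 49 0 1; 0 0 0 0 0 0 1'
python3 - <<'E'
from h import *
a=cam('top');b=cam('scene')
cv2.imwrite('pics/p1.png',np.hstack([cv2.resize(a['color'][140:210,360:450],(400,311),interpolation=3),cv2.resize(b['color'][180:260,200:290],(350,311),interpolation=3)]))
E
python3 t.py
```

```text
clock: 4.4
eef_pos: [0.566, -0.272, 0.0476]
tool_rot: [-0.705, 0.036, -0.029, 0.708]
ft_force: [-0.7, 0.0, 0.4]
grip_width: -0.0001
t 4.5 p [ 0.5703 -0.2741  0.0532] yawx -5.279883604692378 down [ 0.0004 -0.0002 -1.    ] q [-0.448   0.6207  0.1113  1.061  -0.      1.215 ] F [0.1949 0.1019 0.0029] T [-0.0381 -0.0644  0.0279] w 0.00021414917098460724
```

View pics/p1.png

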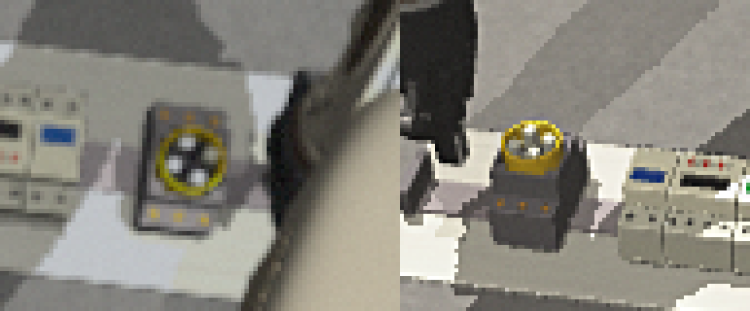

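```bash
python3 -m inch '0 0 0 0 0 10 1; 0 0 0 0 0 8 1; 0 0 0 0 0 6 1; 0 0 0 0 0 5 1; 0 0 0 0 0 5 1; 0 0 0 0 0 5 1;0 0 0 0 0 5 1; 0 0 0 0 0 5 1'; python3 t.py
python3 -m inch '0 0 0 0 0 4 1; 0 0 0 0 0 4 1; 0 0 0 0 0 2 1'; python3 t.py
```

```text
clock: 5.5
eef_pos: [0.5744, -0.2269, 0.0529]
tool_rot: [0.708, -0.033, 0.033, -0.705]
ft_force: [-1.1, -5.8, 1.5]
grip_width: -0.0001
t 5.5 p [ 0.5744 -0.2269  0.0529] yawx -5.373527389489029 down [ 0.0006 -0.0038 -1.    ] q [-0.3746  0.593   0.06    1.0358 -0.0033  1.29  ] F [-1.1082 -5.8105  1.5259] T [-1.1141  0.2011 -0.016 ] w -0.00010767770300459706
clock: 5.88
eef_pos: [0.5755, -0.2166, 0.0529]
tool_rot: [0.707, -0.033, 0.033, -0.705]
ft_force: [-0.9, -5.2, 2.2]
grip_width: -0.0002
t 5.875 p [ 0.5755 -0.2166  0.0529] yawx -5.345242141108319 down [ 0.0008 -0.003  -1.    ] q [-0.3587  0.5882  0.0513  1.0321 -0.0025  1.3054] F [-0.8989 -5.2332  2.2407] T [-1.0531  0.1582  0.0288] w -0.00016433467721726927
```

```bash
python3 -m inch '0 0 0 0 0 3 1; 0 0 0 0 0 3 1; 0 0 0 0 0 2 1; 0 0 0 0 0 2 1'; python3 t.py
python3 -m inch '0 0 0 0 0 2 1; 0 0 0 0 0 2 1; 0 0 0 0 0 2 1'; python3 t.py
```

```text
clock: 6.38
eef_pos: [0.5764, -0.2064, 0.0529]
tool_rot: [0.707, -0.033, 0.033, -0.705]
ft_force: [-1.2, -4.1, 2.2]
grip_width: -0.0003
t 6.375 p [ 0.5764 -0.2064  0.0529] yawx -5.3390671050826635 down [ 0.0009 -0.0025 -1.    ] q [-0.3428  0.5837  0.0433  1.0287 -0.0021  1.3212] F [-1.1949 -4.1171  2.1722] T [-1.0702  0.1301  0.0165] w -0.0002563457317235577
clock: 6.75
eef_pos: [0.577, -0.2004, 0.0529]
tool_rot: [0.707, -0.033, 0.033, -0.705]
ft_force: [-0.2, -5.2, 2.4]
grip_width: 0.0004
t 6.75 p [ 0.577  -0.2004  0.0529] yawx -5.339330983769249 down [ 0.0009 -0.0025 -1.    ] q [-0.3333  0.5812  0.0387  1.0266 -0.002   1.3307] F [-0.2048 -5.2219  2.4118] T [-1.0272  0.1386 -0.0463] w 0.0004169250132643354
```

```bash
python3 -m inch '0 0 0 0 0 2 1; 0 0 0 0 0 2 1; 0 0 0 0 0 2 1'
python3 -m inch '0 0 0 0 0 1 1; 0 0 0 0 0 1 1; 0 0 0 0 0 0 1'
python3 - <<'E'
from h import *
a=cam('top');b=cam('scene')
cv2.imwrite('pics/p2.png',np.hstack([cv2.resize(a['color'][140:210,360:450],(400,311),interpolation=3),cv2.resize(b['color'][180:260,200:290],(350,311),interpolation=3)]))
E
```

```text
clock: 7.12
eef_pos: [0.5775, -0.1952, 0.0529]
tool_rot: [0.708, -0.033, 0.033, -0.705]
ft_force: [-1.2, -9.7, 1.2]
grip_width: 0.0
clock: 7.5
eef_pos: [0.5775, -0.1951, 0.0529]
tool_rot: [0.709, -0.033, 0.034, -0.704]
ft_force: [-0.8, -11.0, 2.0]
grip_width: 0.0001
```

View pics/p2.png

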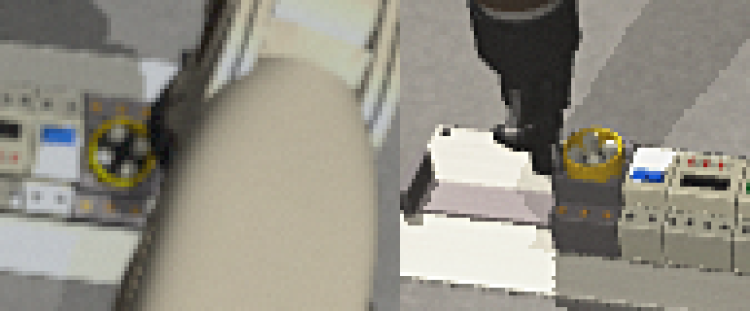

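```bash
python3 -m inch '0 0 0 0 0 2 1; 0 0 0 0 0 2 1; 0 0 0 0 0 0 1'; python3 t.py
python3 -m inch '0 0 0 0 0 -8 1; 0 0 0 0 0 -15 1; 0 0 0 0 -20 -20 1; 0 0 0 0 -50 0 1; 0 0 0 0 -50 0 1; 0 0 0 0 0 0 1'; python3 t.py
```

```text
clock: 7.98
eef_pos: [0.5775, -0.1951, 0.0531]
tool_rot: [0.711, -0.034, 0.035, -0.701]
ft_force: [-2.8, -20.6, -0.2]
grip_width: 0.0001
t 7.975 p [ 0.5775 -0.1951  0.0531] yawx -5.5997389613519175 down [-0.0001 -0.0148 -0.9999] q [-0.3187  0.5767  0.0311  1.0207 -0.0141  1.3498] F [ -2.7784 -20.6388  -0.2041] T [-4.2316  0.4935 -0.0198] w 6.460605231046073e-05
clock: 8.72
eef_pos: [0.5768, -0.2309, 0.1775]
tool_rot: [0.707, -0.029, 0.036, -0.706]
ft_force: [0.7, 0.1, -0.8]
grip_width: -0.0002
t 8.725 p [ 0.5768 -0.2309  0.1775] yawx -5.25296294450811 down [ 0.0093 -0.0026 -1.    ] q [-0.3813  0.5004  0.245   1.3058  0.0011  1.2812] F [ 0.7392  0.1405 -0.8269] T [-0.0726  0.0429  0.0276] w -0.00016191900513630426
```

```bash
python3 -m inch '0 0 0 -7.7 0 52 1; 0 0 0 -7.7 0 52 1; 0 0 0 -7.7 0 52 0.5; 0 0 0 -7.7 0 52 0.4; 0 0 0 -7.7 0 52 0.4; 0 0 0 -7.7 0 52 0.4; 0 0 0 -7.7 0 52 0.4; 0 0 0 -7.7 0 52 0.4; 0 0 0 -7.7 0 52 0.4; 0 0 0 -7.7 0 52 0.4; 0 0 0 -7.7 0 52 0.4'
python3 -m inch '0 -10.2 0 0 0 0 0.4; 0 -10.2 0 0 0 0 0.4; 0 -10.2 0 0 0 0 0.4; 0 -10.2 0 0 0 0 0.4; 0 -10.2 0 0 0 0 0.4; 0 -10.2 0 0 0 0 0.4; 0 -10.2 0 0 0 0 0.4; 0 -10.2 0 0 0 0 0.4; 0 -10.2 0 0 0 0 0.4; 0 -10.2 0 0 0 0 0.4; 0 -10.2 0 0 0 0 0.4;0 0 0 0 0 0 0.4'
python3 t.py .545 .3485 .047
python3 - <<'E'
from h import *
a=cam('top');b=cam('scene')
cv2.imwrite('pics/p3.png',np.hstack([cv2.resize(a['color'][140:220,200:290],(400,355),interpolation=3),cv2.resize(b['color'][160:260,360:450],(320,355),interpolation=3)]))
# socket measure
S=6
for n,c,bx in [('top',a,(370,150,430,200)),('scene',b,(220,195,280,250))]:
    x0,y0,x1,y1=bx
    I=cv2.resize(c['color'][y0:y1,x0:x1],None,fx=S,fy=S,interpolation=2);hsv=cv2.cvtColor(I,cv2.COLOR_BGR2HSV)
    m=(hsv[...,0]>20)&(hsv[...,0]<35)&(hsv[...,1]>140)&(hsv[...,2]>(90))
    nl,l,st,ce=cv2.connectedComponentsWithStats(m.astype(np.uint8));i=1+np.argmax(st[1:,4]);ys,xs=np.nonzero(l==i)
    h=cv2.convexHull(np.c_[xs,ys].astype(np.int32));M=cv2.moments(h);p=(np.array([M['m10']/M['m00'],M['m01']/M['m00']])+.5)/S-.5+[x0,y0]
    print(n,p,atz(c,p,.082))
    cc=(.58,-.16);W=[proj(c,(cc[0]+x,cc[1]+y,.082)) for x,y in [(.04,.04),(.04,-.04),(-.04,-.04),(-.04,.04)]]
    H=cv2.getPerspectiveTransform(np.float32(W),np.float32([[0,0],[400,0],[400,400],[0,400]]))
    cv2.imwrite(f'pics/sk_{n}.png',cv2.warpPerspective(c['color'],H,(400,400),flags=2))
cv2.imwrite('pics/sk.png',np.hstack([cv2.imread('pics/sk_top.png'),cv2.imread('pics/sk_scene.png')]))
E
```

```text
clock: 10.1
eef_pos: [0.5409, 0.349, 0.1707]
tool_rot: [0.707, -0.033, 0.031, -0.706]
ft_force: [1.1, -0.1, -0.4]
grip_width: 0.0513
clock: 11.6
eef_pos: [0.5413, 0.3472, 0.1707]
tool_rot: [-0.421, -0.567, 0.569, 0.422]
ft_force: [-0.0, 0.8, 0.3]
grip_width: 0.051
t 11.6 p [0.5413 0.3472 0.1707] yawx 106.82895565193613 down [-0.0027 -0.0009 -1.    ] q [0.57   0.5591 0.3244 1.3388 0.0007 0.2763] F [-0.0204  0.8022  0.2752] T [ 0.0101 -0.0156 -0.0255] w 0.051048786747991175
mm tool [  0.184  123.7218  -4.2862]
top [386.86703569 173.80625405] [ 0.58030569 -0.15445071  0.082     ]
scene [249.29813386 219.35421648] [ 0.58667043 -0.15537043  0.082     ]
```

View pics/p3.png

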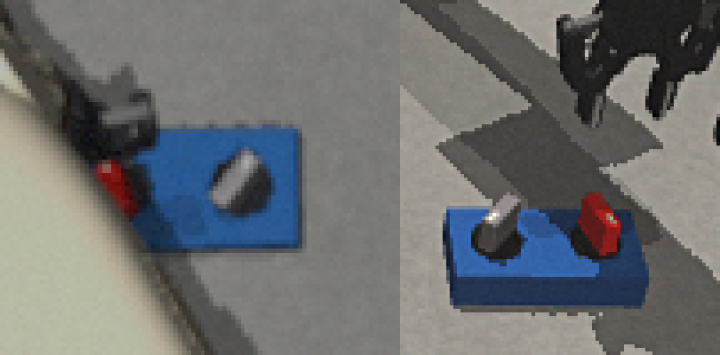

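View pics/sk.png

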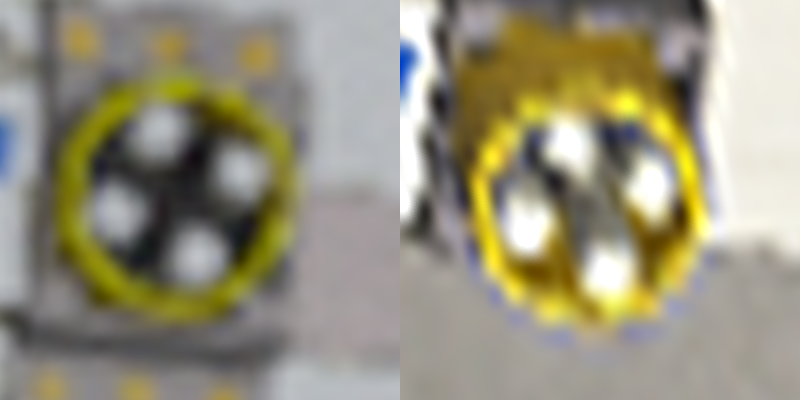

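```bash
python3 -m inch '0 -0.5 0 0 30 -4.5 0.4; 0 0 0 0 45 0 0.4; 0 0 0 0 0 0 0.4'
python3 t.py .5455 .3485 .047
python3 - <<'E'
from h import *
a=cam('top');b=cam('scene')
cv2.imwrite('pics/p4.png',np.hstack([cv2.resize(a['color'][140:220,200:290],(400,355),interpolation=3),cv2.resize(b['color'][180:250,370:440],(355,355),interpolation=3)]))
E
```

```text
clock: 12.08
eef_pos: [0.5432, 0.3467, 0.0927]
tool_rot: [-0.418, -0.566, 0.573, 0.42]
ft_force: [-1.5, -0.8, -0.2]
grip_width: 0.0511
t 12.075 p [0.5432 0.3467 0.0927] yawx 107.33474553293608 down [-0.0087 -0.0052 -0.9999] q [0.5679 0.6163 0.2147 1.1793 0.0002 0.2654] F [-1.5471 -0.7926 -0.2213] T [0.0238 0.0328 0.0078] w 0.05107412250508146
mm tool [ 1.1552 45.6895 -3.1619]
```

View pics/p4.png

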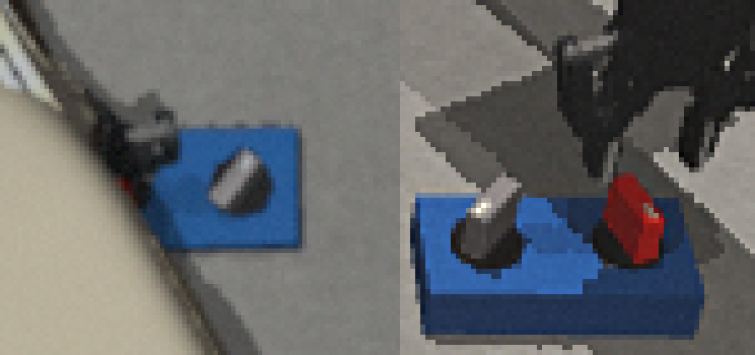

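```bash
python3 -m inch '0 0 0 1 30 -2 0.4; 0 0 0 0 10 0 0.4; 0 0 0 0 6 0 0.4; 0 0 0 0 0 0 0.4'; python3 t.py .5455 .3485 .047
python3 - <<'E'
from h import *
b=cam('scene')
cv2.imwrite('pics/p5.png',cv2.resize(b['color'][180:250,370:440],(560,560),interpolation=3))
E
```

```text
clock: 12.68
eef_pos: [0.5484, 0.3504, 0.052]
tool_rot: [0.419, 0.57, -0.57, -0.418]
ft_force: [-0.1, -0.3, 0.5]
grip_width: 0.0513
t 12.675 p [0.5484 0.3504 0.052 ] yawx 107.40946115870312 down [ 0.0007  0.0004 -1.    ] q [ 0.5686  0.6545  0.1702  1.0857 -0.      0.2647] F [-0.054  -0.3295  0.4795] T [ 0.0258 -0.023   0.0648] w 0.05134433313098493
mm tool [-0.9328  5.0446  3.3154]
```

View pics/p5.png

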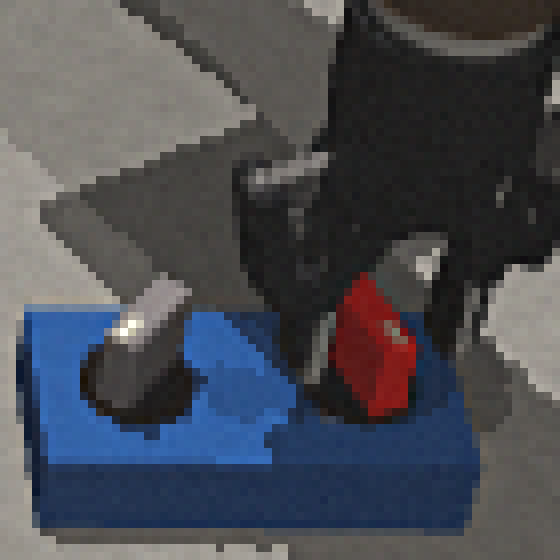

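```bash
python3 -m inch '0 0 0 -1 4 2.5 0.4; 0 0 0 0 0 0 0.6; 0 0 0 0 0 0 1; 0 0 0 0 0 0 1; 0 0 0 0 0 0 1; 0 0 0 0 0 0 1'; python3 t.py .5455 .3485 .047
```

```text
clock: 13.48
eef_pos: [0.5462, 0.3486, 0.0476]
tool_rot: [0.419, 0.57, -0.57, -0.418]
ft_force: [-0.3, 0.5, 1.8]
grip_width: 0.0149
t 13.475 p [0.5462 0.3486 0.0476] yawx 107.421864955561 down [ 0.0006  0.0003 -1.    ] q [ 0.5681  0.6536  0.1561  1.0726 -0.      0.2641] F [-0.2863  0.4911  1.7852] T [-0.0625 -0.0214 -0.0115] w 0.014871486212893492
mm tool [0.0769 0.6332 0.7156]
```

```bash
python3 -m inch '0 0 0 0 -12 0 1; 0 0 0 0 -30 0 1; 0 0 0 0 -43 0 1;0 0 0 0 -43 0 1; 0 0 0 0 0 0 1'; python3 t.py
python3 -m inch '0 0 0 -40 0 9.7 1; 0 0 0 -50 0 12 1; 0 0 0 -50 0 12 1; 0 0 0 -50 0 12 1; 0 0 0 -50 0 12 1; 0 0 0 -50 0 12 1; 0 0 0 -50 0 12 1; 0 0 0 -50 0 12 1; 0 0 0 -50 0 12 1; 0 0 0 -40 0 9.7 1'
python3 -m inch '0 7 0 0 0 0 1; 0 10 0 0 0 0 1; 0 10 0 0 0 0 1; 0 10 0 0 0 0 1; 0 7.9 0 0 0 0 1; 0 0 0 0 0 0 1;0 0 0 0 0 0 1';python3 t.py .5803 -.1567 .13
cat > v.py <<'E'
from h import *
import sys
a=cam('top');b=cam('scene');n=sys.argv[1]
cv2.imwrite('pics/'+n+'.png',np.hstack([cv2.resize(a['color'][140:210,350:430],(400,350),interpolation=3),cv2.resize(b['color'][170:250,215:295],(350,350),interpolation=3)]))
E
python3 v.py p6
```

```text
clock: 14.1
eef_pos: [0.5483, 0.35, 0.1809]
tool_rot: [0.42, 0.573, -0.567, -0.417]
ft_force: [0.7, 0.5, -1.5]
grip_width: 0.0153
t 14.1 p [0.5483 0.35   0.1809] yawx 107.4225256577932 down [ 0.0081  0.0052 -1.    ] q [ 0.5681  0.5597  0.3519  1.3534 -0.      0.2641] F [ 0.7056  0.5317 -1.4698] T [ 0.0192  0.0015 -0.0228] w 0.015271367090623586
clock: 15.35
eef_pos: [0.5787, -0.146, 0.1743]
tool_rot: [-0.418, -0.569, 0.57, 0.419]
ft_force: [0.1, -0.3, -0.6]
grip_width: 0.015
clock: 16.23
eef_pos: [0.5792, -0.1439, 0.1748]
tool_rot: [-0.604, -0.367, 0.368, 0.604]
ft_force: [0.0, -0.9, -0.3]
grip_width: 0.0151
t 16.225 p [ 0.5792 -0.1439  0.1748] yawx 62.63240257135617 down [-0.0012  0.0003 -1.    ] q [-0.2435  0.4612  0.175   1.2858 -0.      0.2341] F [ 0.0046 -0.9444 -0.2658] T [-0.0166  0.0099  0.0129] w 0.015138522387384926
mm tool [-10.821   44.7564  -6.946 ]
```

View pics/p6.png

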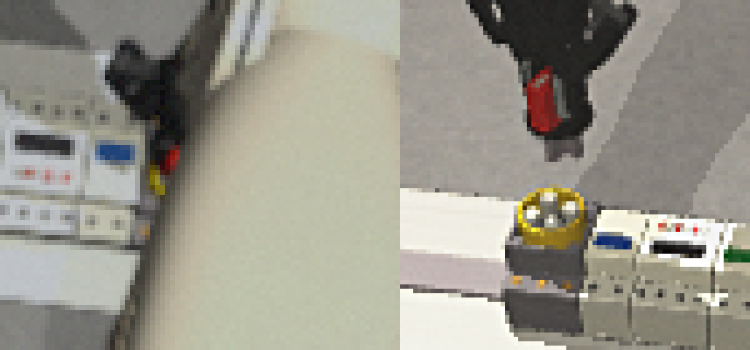

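```bash
cat > ov.py <<'E'
from h import *
import sys
n=sys.argv[1]; e=float(sys.argv[2])/1000; sx,sy=float(sys.argv[3]),float(sys.argv[4]); du,dv=float(sys.argv[5]),float(sys.argv[6])
slot=np.radians(float(sys.argv[7]) if len(sys.argv)>7 else -27.5)
o=bot.get_obs();M=R.from_quat(o['tool_rot']).as_matrix();p=o['eef_pos']
c=cam('scene');u0,v0,w,h,S=215,165,80,75,10
I=cv2.resize(c['color'][v0:v0+h,u0:u0+w],None,fx=S,fy=S,interpolation=2)
def P(q): 
    a=proj(c,q)+[du,dv]; return np.round((a-[u0,v0]+.5)*S-.5).astype(int)
def L(pts,col,cl=True): cv2.polylines(I,[np.array([P(q) for q in pts])],cl,col,1,cv2.LINE_AA)
dn=M[:,1]; hx=-M[:,2]; hy=M[:,0]   # handle axes
seat=p+dn*.0116+M[:,2]*e
T=np.linspace(0,2*np.pi,40)
L([seat+.022*(np.cos(t)*hx+np.sin(t)*hy) for t in T],(0,255,0))
for z in (.004,.040):
    L([seat-dn*z+a*.022*hx+b*.008*hy for a,b in [(1,1),(1,-1),(-1,-1),(-1,1)]],(255,255,0))
for a,b in [(hx,hy),(hy,hx)]:
    L([seat+dn*.028+i*.014*a+j*.0035*b for i,j in [(1,1),(1,-1),(-1,-1),(-1,1)]],(255,0,255))
s=np.array([sx,sy,.082])
L([s+.0235*np.array([np.cos(t),np.sin(t),0]) for t in T],(255,0,0))
for k in range(2):
    a=np.array([np.cos(slot+k*np.pi/2),np.sin(slot+k*np.pi/2),0]);b=np.array([-a[1],a[0],0])
    L([s+i*.0205*a+j*.005*b for i,j in [(1,1),(1,-1),(-1,-1),(-1,1)]],(0,0,255))
cv2.imwrite('pics/'+n+'.png',I[:600])
E
python3 ov.py o1 0 .5803 -.1567 0 0
```

```text
(no output)
```

View pics/o1.png

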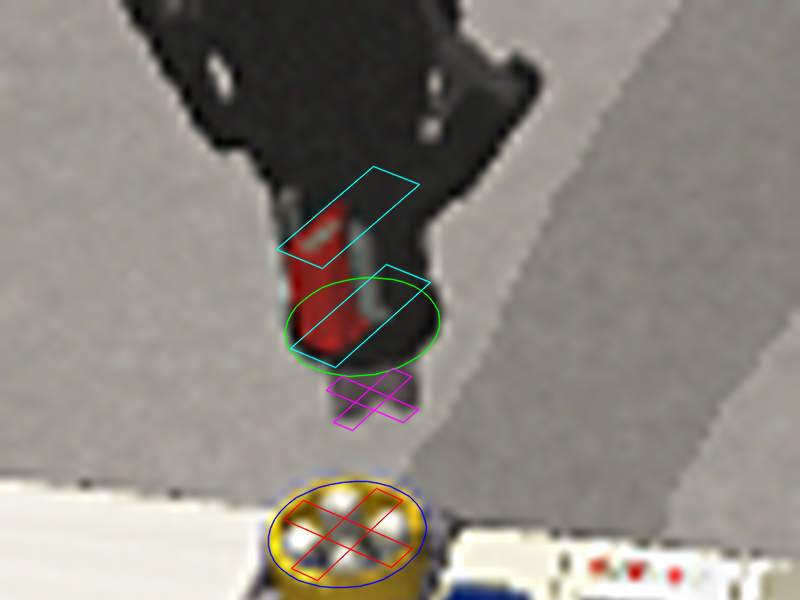

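```bash
for e in 2 4; do python3 ov.py o2_$e $e .5803 -.1567 0 0; done; python3 -c "
import cv2,numpy as np
cv2.imwrite('pics/o2.png',np.hstack([cv2.imread(f'pics/o2_{e}.png')[150:600,200:500] for e in (2,4)]))"
```

```text
(no output)
```

View pics/o2.png

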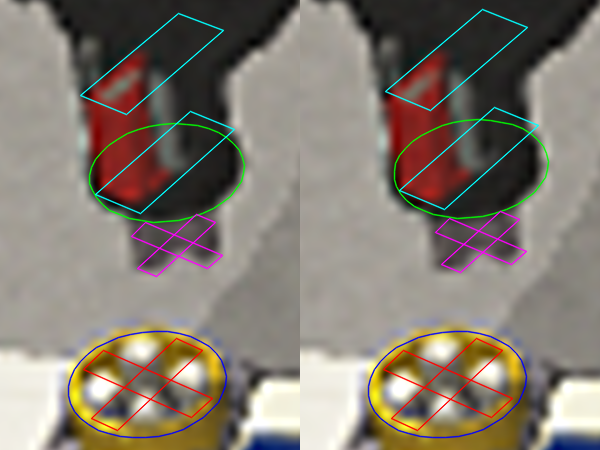

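```bash
python3 t.py .582 -.1576 .129|tail -1; python3 -m inch '0 0 0 -6 10 -4 1; 0 0 0 -6.3 15 -5 1; 0 0 0 0 15 0 1; 0 0 0 0 5 0 1; 0 0 0 0 0 0 1;0 0 0 0 0 0 1'; python3 t.py .582 -.1576 .129;python3 ov.py o3 2 .5803 -.1567 0 0
```

```text
mm tool [-10.9118  46.2634  -8.4714]
clock: 17.23
eef_pos: [0.5823, -0.159, 0.1308]
tool_rot: [0.605, 0.367, -0.367, -0.604]
ft_force: [-0.5, 0.0, -0.3]
grip_width: 0.0153
t 17.225 p [ 0.5823 -0.159   0.1308] yawx 62.53667314446236 down [ 0.0009 -0.0002 -1.    ] q [-0.2666  0.5006  0.1206  1.1898  0.      0.2127] F [-0.456   0.0008 -0.3123] T [-0.0061 -0.0033 -0.0297] w 0.015297116917092776
mm tool [1.1411 1.8232 0.8846]
```

View pics/o3.png

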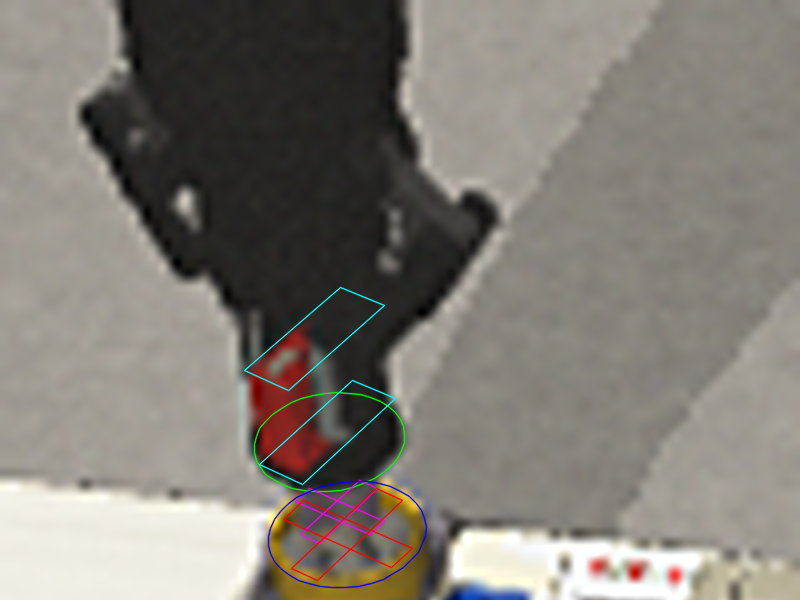

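```bash
python3 -m inch '0 0 0 1 4 0 1; 0 0 0 0 3 0 1; 0 0 0 0 2 0 1; 0 0 0 0 2 0 1; 0 0 0 0 0 0 1';python3 t.py .5826 -.158 .1216
```

```text
clock: 17.9
eef_pos: [0.5822, -0.1582, 0.1191]
tool_rot: [-0.604, -0.367, 0.367, 0.605]
ft_force: [0.2, 0.4, -0.5]
grip_width: 0.0151
t 17.9 p [ 0.5822 -0.1582  0.1191] yawx 62.51790529475807 down [-0.0005  0.0001 -1.    ] q [-0.2653  0.5098  0.1036  1.1651 -0.      0.2144] F [ 0.1631  0.3562 -0.505 ] T [-0.041   0.0037 -0.0322] w 0.015144611515295538
mm tool [ 0.3565 -2.5439 -0.3164]
```

```bash
python3 -m inch '0 0 0 0 2 0 1; 0 0 0 0 2 0 1; 0 0 0 0 0 0 1';python3 t.py .5826 -.158 .0936;  python3 -m inch '0 0 0 0 2 0 1; 0 0 0 0 2 0 1; 0 0 0 0 0 0 1';python3 t.py .5826 -.158 .0936
```

```text
clock: 18.27
eef_pos: [0.5822, -0.1582, 0.1151]
tool_rot: [-0.604, -0.367, 0.367, 0.605]
ft_force: [0.4, 0.6, -0.0]
grip_width: 0.0149
t 18.275 p [ 0.5822 -0.1582  0.1151] yawx 62.52078465197273 down [-0.0004  0.0001 -1.    ] q [-0.2653  0.5129  0.0977  1.156  -0.      0.2143] F [ 0.3663  0.5542 -0.0046] T [ 0.0115 -0.0349  0.0174] w 0.014858620736811119
mm tool [ 0.3442 21.4572 -0.3095]
clock: 18.65
eef_pos: [0.5822, -0.1582, 0.111]
tool_rot: [-0.604, -0.367, 0.367, 0.605]
ft_force: [-0.5, -0.4, -0.2]
grip_width: 0.0149
t 18.65 p [ 0.5822 -0.1582  0.111 ] yawx 62.51958543512079 down [-0.0005  0.0002 -1.    ] q [-0.2653  0.5161  0.0919  1.1471  0.      0.2143] F [-0.5186 -0.3995 -0.1752] T [-0.0104 -0.0295 -0.0254] w 0.014879170628234326
mm tool [ 0.3393 17.4315 -0.3296]
```

```bash
python3 -m inch '0 0 0 0 3 0 1; 0 0 0 0 3 0 1; 0 0 0 0 0 0 1';  python3 -m inch '0 0 0 0 3 0 1; 0 0 0 0 2 0 1; 0 0 0 0 0 0 1';python3 t.py .5826 -.158 .0936; python3 ov.py o4 2 .5803 -.1567 0 0
```

```text
clock: 19.02
eef_pos: [0.582, -0.1581, 0.1049]
tool_rot: [-0.604, -0.367, 0.367, 0.605]
ft_force: [-0.0, -0.7, -1.3]
grip_width: 0.0152
clock: 19.4
eef_pos: [0.5825, -0.1582, 0.1007]
tool_rot: [0.605, 0.367, -0.367, -0.604]
ft_force: [-0.5, 1.0, 2.2]
grip_width: 0.015
t 19.4 p [ 0.5825 -0.1582  0.1007] yawx 62.52199963013645 down [ 0.0005 -0.0001 -1.    ] q [-0.2653  0.5244  0.0771  1.123   0.      0.2143] F [-0.5093  1.0206  2.2332] T [ 0.049   0.2848 -0.0006] w 0.014954757981661586
mm tool [ 0.2631  7.1408 -0.0122]
```

View pics/o4.png

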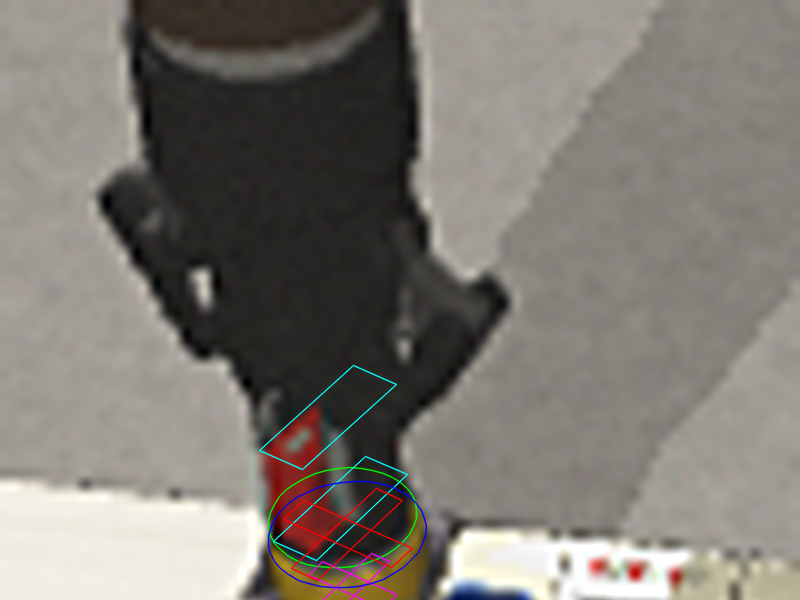

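```bash
python3 -m inch '0 0 0 0 2 0 1; 0 0 0 0 2 0 1; 0 0 0 0 0 0 1';  python3 -m inch '0 0 0 0 2 0 1; 0 0 0 0 1 0 1; 0 0 0 0 0 0 1';python3 t.py .5826 -.158 .0936; python3 -m inch '0 0 0 0 1 0 1; 0 0 0 0 0 0 1'
```

```text
clock: 19.82
eef_pos: [0.5825, -0.1583, 0.0965]
tool_rot: [0.605, 0.367, -0.367, -0.604]
ft_force: [-0.6, 0.5, 4.7]
grip_width: 0.0149
clock: 20.2
eef_pos: [0.5825, -0.1583, 0.0937]
tool_rot: [0.605, 0.367, -0.367, -0.604]
ft_force: [-0.9, 0.4, 5.9]
grip_width: 0.015
t 20.2 p [ 0.5825 -0.1583  0.0937] yawx 62.52199156850938 down [ 0.0006 -0.0002 -1.    ] q [-0.2653  0.5304  0.0677  1.1074 -0.      0.2143] F [-0.9444  0.3774  5.9449] T [ 0.0982  0.412  -0.0159] w 0.01497084017930842
mm tool [0.2705 0.1483 0.0441]
clock: 20.45
eef_pos: [0.5826, -0.1583, 0.0936]
tool_rot: [0.605, 0.367, -0.367, -0.604]
ft_force: [-3.3, 1.1, 9.4]
grip_width: 0.0152
```

```bash
python3 -m inch '0 0 0 0.5 1 0 1; 0 0 0 0 1 0 1; 0 0 0 0 0 0 1; 0 0 0 0 0 0 1';python3 t.py .5826 -.158 .0936;python3 ov.py o5 2 .5803 -.1567 0 0; python3 v.py p9
```

```text
clock: 20.95
eef_pos: [0.5826, -0.1583, 0.0935]
tool_rot: [0.605, 0.367, -0.366, -0.604]
ft_force: [-6.2, 0.8, 18.9]
grip_width: 0.0149
t 20.95 p [ 0.5826 -0.1583  0.0935] yawx 62.50173027200615 down [ 0.002  -0.0014 -1.    ] q [-0.2648  0.5297  0.0656  1.1044 -0.0008  0.2151] F [-6.1867  0.8355 18.8758] T [ 0.1873  1.6124 -0.0388] w 0.014871463166347907
mm tool [ 0.2072 -0.1311  0.1438]
```

View pics/o5.png

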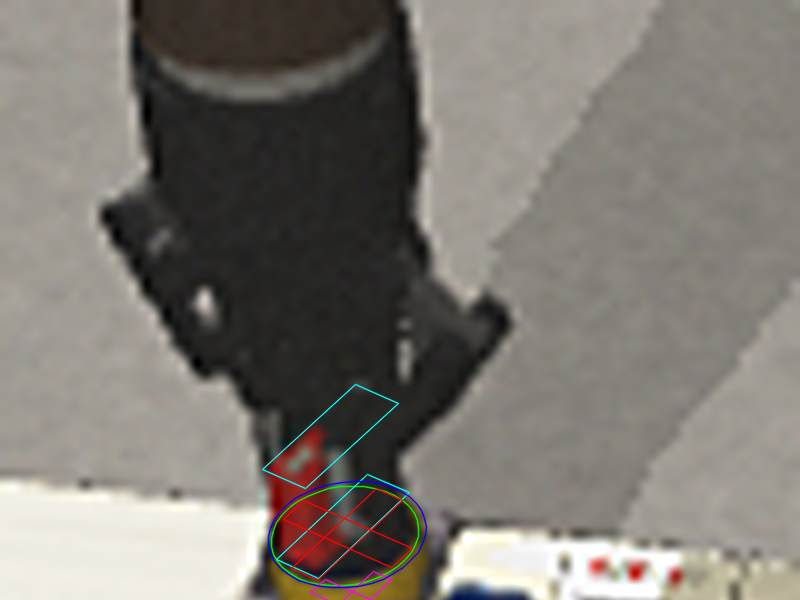

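View pics/p9.png

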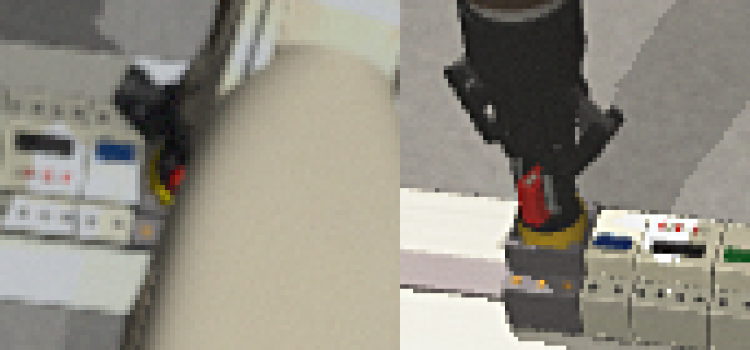

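```bash
python3 -m inch '0 0 0 0.9 0 0.5 1; 0 0 0 0.9 0 0.5 1; 0 0 0 0 0 0 1; 0 0 0 0 0 0 1';python3 t.py .5826 -.158 .0936
```

```text
clock: 21.6
eef_pos: [0.5827, -0.158, 0.0935]
tool_rot: [0.607, 0.366, -0.367, -0.603]
ft_force: [-6.7, -3.8, 17.7]
grip_width: 0.0153
t 21.6 p [ 0.5827 -0.158   0.0935] yawx 62.432499652011785 down [ 0.0022 -0.0048 -1.    ] q [-0.2628  0.5288  0.0642  1.1028 -0.0041  0.2183] F [-6.7334 -3.7971 17.7461] T [-0.7358  1.5019  0.0581] w 0.015345532118370222
mm tool [-0.0119 -0.126   0.0807]
```

Stable, pressed home, and biased toward the white modules.

```bash
python3 -c "
from workcell import bot
print(bot.job_done())"; python3 t.py
```

```text
the job is handed in; nothing more can be done
None
the job is handed in; nothing more can be done
```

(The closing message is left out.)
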